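Lay out the strut rebuild kit

ROBOT

A 6-joint arm with a two-finger parallel gripper is mounted at the origin on the work surface. World frame = base frame: x ahead of the robot, y to its left, z up, the work surface at z = 0. Lengths are in m, angles in rad, forces in N, time in s.
With the tool pointing down it reaches from about 0.3 to 0.775 m from the base axis. Payload 14.6 kg.
Tool frame: the origin (TCP) lies at the very end of the fingers, on their centre line; the grasp point (between the pads) lies 19 mm behind it; z points along the fingers, y is the line along which they close (so a half turn about z gives the same grasp; the last joint's range is limited). The gripper opens to 94 mm and grips with 3 to 60 N. Pads are 16 mm wide; open, the fingers measure 119 mm over their backs; the gripper's body (75 mm by 177 mm) begins 78 mm behind the grasp point.
Start: joints at [-1.351, 0.3, 1.521, -0, 1.321, -0.067], TCP at [0.156, -0.528, 0.168] pointing down, gripper open.
Joint ranges: [-3.03, 3.03], [-0.79, 2.21], [0.23, 2.52], [-1.04, 4.18], [0, 3.07], [-2.55, 2.55]. Speed limits (rad/s): [2.22, 2.22, 2.57, 3.14, 3.14, 3.14].

INTERFACE

Orientations are given as [roll, pitch, yaw] about the fixed x, y, z axes, in that order (R = Rz(yaw) Ry(pitch) Rx(roll)).
In Python, from station import ctrl, camera, camera_info, finder gives the robot as it stands.
- The arm moves only by the tool carry_out, never from a script. Its argument "motion" is a list of rows, each a list of 2 entries, a list of its own where there are three numbers: the shift along the tool's x, y, z as a fraction of full scale, then the turn about the tool's z as a fraction of full scale. A call has 1 to 12 rows; each row is the pose to reach, as a shift and turn from the pose commanded when the call began, along the tool's axes at that moment, turning the shorter way round; what a row does not reach only later rows make up. Full scale, the value 1, is 200 mm for a shift and 360 degrees for a turn. A row lasts 1/10 s, in which the tool goes at most 50 mm and 8.59 degrees, less where a joint would pass 70% of its speed; a pose out of reach is approached as far as the arm can. A call with a number of a shift or a turn outside -1 to 1 is refused whole. A call with a gripper value outside its range is refused whole. "hand" is the closure, from -1 (fully open) to 1 (shut), set as the call begins (left out, the last holds). The fingers move at their own pace and stop on an object; "force" is the grip in N (left out, the last holds). Time passes only in rows, so rows that repeat a pose let the fingers close. It gives the time, the measured TCP pose, the force, the opening and the grip force at its end, in the units of the state.
- ctrl.get_obs(): the state, without advancing time (a new reading comes with each control period).
- camera(name): name is "scene" or "top" or "wrist"; returns (picture, depth): 400x640x3 uint8, blue, green, red; 400x640 float32, m along the optical axis (not along the pixel's ray), 0 where there is no reading.
- camera_info(name): a dict with "camera_matrix" (3x3 intrinsics, pixels), "origin" and "attitude" of the camera in the world. Camera axes: x right, y down, z forward; pixel columns grow to the right and rows downward; lengths in m; the calibration is good to about 2 mm. A picture is of the moment at which its call begins: read the wrist's pose just before it. camera_info takes no time and is no camera call; for the wrist camera it gives the pose at the moment of the call.
- ctrl.hand_in(): hands the job in; it is judged then, once.
Trained networks look in the newest picture that a camera, given by its name, has taken for a name from the list of things; names that differ only in an ending like _2 or _b are one class to them, and where a whole thing is asked for, a point or a joint stands for the part that bears it (a point fixed in the world has none). Each returns a list of dicts, best first, with "conf" (0 to 1); they miss things now and then, are a little off and sometimes report something else, mostly with a low value. They report only what shows in the picture. A call takes as long as a camera call.
- finder.boxes_of(camera, query): "location" ([column, row] in pixels, amid what is visible of it).
- finder.cut_out(camera, query): "mask" (400x640 bool, what is visible of it) and "location" ([column, row] in pixels, amid what is visible of it).
- finder.pinpoint(camera, query): "location" ([column, row] in pixels: a listed point, or the origin of a listed thing).
The state is a dict: "time_s": time; "qpos": joint angles; "joint_vel": joint speeds; "tau": joint torques, N m; "ee_pos": TCP position; "eef_rot": TCP orientation; "force": force on the tool from outside, world axes, zero at the start; "moment": the same for the moment, N m; "grip_width": finger opening in m; "grip_force": force on a finger pad.
Only numpy, scipy, OpenCV 4.12 (cv2) and the standard library are available. Lean on these libraries where they do the work, as an engineer would, in place of code of your own. Each camera call takes 0.05 s, during which the arm holds its last target. There are 200 camera calls.

TASK

Lay out the kit for the next strut rebuild: stand the gland nut, the lock nut and the V-block centred on the pads with their own outlines, the V-block lying along its outline. Choose the two packers that together fill the gauge's slot snugly and set both upright side by side, centred lengthwise, on the slot's floor without forcing them; leave the packer that is not needed where it lies. The order of the work is free.

Things in the scene. Friction and masses are not known exactly. Their poses are not given: they have to be found in the camera images.
- gland_nut: brass gland nut: round upright cylinder, 54 mm diameter, 30 mm high, black groove round its middle and a black bore on top; about 300 g. Origin: centre of its underside; z up.
- lock_nut: steel hexagon lock nut, 46 mm across flats (53 mm across corners), 26 mm high, dark bore on top; about 220 g. Origin: centre of its underside; z up; one pair of flats faces +y and -y of its frame, the others every 60 degrees.
- v_block: green painted V-block, 80 mm long (its x), 44 mm wide (its y), 32 mm high, with a V groove along its length in the top; flat sides at y = +-22 mm to grip; about 280 g. Origin: centre of its underside; z up.
- packer_24: yellow plastic preload packer, a plain block 52 mm long (its x), 24 mm thick (its y), 30 mm high, edges rounded by 4 mm, about 148 g; lies on the bench at the start. Origin: centre of its underside; z up. To go into the gauge it is best held by its two 52 mm-apart ends.
- packer_30: blue plastic preload packer, a plain block 52 mm long (its x), 30 mm thick (its y), 30 mm high, edges rounded by 4 mm, about 160 g; lies on the bench at the start. Origin: centre of its underside; z up. To go into the gauge it is best held by its two 52 mm-apart ends.
- packer_40: red plastic preload packer, a plain block 52 mm long (its x), 40 mm thick (its y), 30 mm high, edges rounded by 4 mm, about 180 g; lies on the bench at the start. Origin: centre of its underside; z up. To go into the gauge it is best held by its two 52 mm-apart ends.
- pad_round: fixed white pad, 100 mm (its x) by 80 mm (its y), flat top 4 mm above its origin, with a black circular outline (55 mm inside) and a brass-coloured dot in the middle: the place of the gland nut. Origin: centre of its underside, under the centre of the outline; z up.
- pad_hex: fixed white pad, 100 mm (its x) by 80 mm (its y), flat top 4 mm above its origin, with a black hexagonal outline (47 mm across flats inside) and a steel-coloured dot in the middle: the place of the lock nut, at any turn about the vertical. Origin: centre of its underside, under the centre of the outline; z up.
- pad_long: fixed white pad, 100 mm (its x) by 80 mm (its y), flat top 4 mm above its origin, with a black rectangular outline (81 mm along its x by 45 mm along its y inside) and a green line along x: the place of the V-block, its length along the pad's x, either way round. Origin: centre of its underside, under the centre of the outline; z up.
- gauge: fixed gauge: dark base 64 (its x) x 86 mm (y), 6 mm thick, two aluminium jaws. Slot between them 58 mm wide (y +-29), open above and at both x ends, its floor 6 mm above the origin. Jaws 36 mm long (x +-18), 14 mm thick, tops 28 mm above the origin, inner top edges bevelled 6 mm. Packers go side by side across y, either order, lengths along x. Origin: centre of its underside; z up.

How it is judged:
At the end, for the whole second after the job is handed in: Each nut and the V-block upright on its pad within 12 mm of the centre, V-block within 15 degrees of its outline; yellow and blue packers upright on the gauge slot's floor within 12 mm of its middle lengthwise; red packer within 30 mm of its start; all at rest (horizontal distance between gland_nut and pad_round below 0.012 m and z of gland_nut in the frame of pad_round between 0.001 and 0.008 m and angle between each of gland_nut, lock_nut, v_block, packer_24, packer_30's own z axis and vertical below 0.1 rad and linear speed of each of gland_nut, lock_nut, v_block, packer_24, packer_30 below 0.02 m/s and angular speed of each of gland_nut, lock_nut, v_block, packer_24, packer_30 below 0.2 rad/s and horizontal distance between lock_nut and pad_hex below 0.012 m and z of lock_nut in the frame of pad_hex between 0.001 and 0.008 m and horizontal distance between v_block and pad_long below 0.012 m and z of v_block in the frame of pad_long between 0.001 and 0.008 m and angle between the x axis of v_block and the x axis of pad_long, either way round below 0.26 rad and angle between the x axis of each of packer_24, packer_30 and the x axis of gauge, either way round below 0.2 rad and x of packer_24 in the frame of gauge between -0.012 and 0.012 m and y of packer_24 in the frame of gauge between -0.022 and 0.022 m and z of packer_24 in the frame of gauge between 0.003 and 0.009 m and x of packer_30 in the frame of gauge between -0.012 and 0.012 m and y of packer_30 in the frame of gauge between -0.022 and 0.022 m and z of packer_30 in the frame of gauge between 0.003 and 0.009 m and distance of packer_40 from where it was at the start of the episode below 0.03 m); the robot touches nothing.
It fails at once if the yellow packer is forced against the gauge (over 90 N) (contact force between packer_24 and gauge above 90 N).
It fails at once if the blue packer is forced against the gauge (over 90 N) (contact force between packer_30 and gauge above 90 N).
It fails at once if the red packer is forced against the gauge (over 90 N) (contact force between packer_40 and gauge above 90 N).
It fails at once if the red packer, which is to stay where it lies, is moved by more than 30 mm (distance of packer_40 from where it was at the start of the episode above 0.03 m).
It also fails if it takes over 131 s, if anything falls off the work surface, if the arm or the gripper's body presses on something with over 40 N, if the wrist force passes 120 N, or if a joint passes its speed limit or range.

## Working session

There is one attempt and no reset: what is moved stays moved. The work goes in short steps, Python scripts to look and compute and a tool call to move; the robot and the scene stay as the last step left them, time stands still between calls to the robot, and variables do not carry over. Pictures are saved under pics/ and viewed, at most 14 in all, crops included, and the job is handed in when it is done.

Besides the shell and the picture viewer there is one more tool, called after "Call:" as name([rows], argument=value, ...), one row to a line, values as JSON. carry_out: Moves the arm, as the interface text tells. Its arguments: {"type":"object","properties":{"motion":{"type":"array","items":{"type":"array"}},"hand":{"type":"number"},"force":{"type":"number"}},"required":["motion"]}

```bash
ls; mkdir -p pics
cat > h.py <<'E'
import numpy as np, cv2
from station import ctrl, camera, camera_info, finder
from scipy.spatial.transform import Rotation as R
def info(n):
    i=camera_info(n); K=np.array(i["camera_matrix"]); o=np.array(i["origin"]); a=np.array(i["attitude"])
    M=a if a.shape==(3,3) else R.from_euler('xyz',a).as_matrix()
    return K,o,M
def cloud(n,d):
    K,o,M=info(n); v,u=np.mgrid[0:400,0:640]
    p=np.stack([(u-K[0,2])/K[0,0]*d,(v-K[1,2])/K[1,1]*d,d],-1)
    return p@M.T+o
def at_z(n,px,z):
    K,o,M=info(n); r=M@np.array([(px[0]-K[0,2])/K[0,0],(px[1]-K[1,2])/K[1,1],1])
    return o+r*(z-o[2])/r[2]
E
python3 - <<'E'
from h import *
print(camera_info("top")); print(ctrl.get_obs())
for n in ("top","scene"):
    im,d=camera(n); cv2.imwrite(f"pics/{n}0.png",im); np.save(f"{n}0.npy",d)
    if n=="top":
        c=cloud(n,d); np.save("c0.npy",c)
        for q in "gland_nut lock_nut v_block packer_24 packer_30 packer_40 pad_round pad_hex pad_long gauge".split():
            rs=finder.cut_out(n,q)
            for r in rs[:2]:
                m=r["mask"]; p=c[m&(d>0)]
                t=np.percentile(p[:,2],90); s=p[abs(p[:,2]-t)<.004][:,:2]
                (cx,cy),wh,a=cv2.minAreaRect((s*1000).astype(np.float32))
                print(q,round(r["conf"],2),np.round(r["location"]),"top",round(t,4),"rect",np.round([cx,cy,*wh,a],1),"pts",len(s))
E
```

```text
pics
{'camera_matrix': array([[428.71954878,   0.        , 323.50624765],
       [  0.        , 428.71954878, 201.91700276],
       [  0.        ,   0.        ,   1.        ]]), 'origin': array([ 0.37182802, -0.01507853,  0.97431257]), 'attitude': array([-3.02970557,  0.03916196, -1.56063731])}
{'time_s': 0.0, 'qpos': array([-1.35057894e+00,  3.00475982e-01,  1.52156929e+00,  1.09492130e-05,
        1.32070377e+00, -6.66238844e-02]), 'joint_vel': array([ 0.00011675, -0.00118695, -0.00100396, -0.00034402, -0.00047881,
       -0.00054807]), 'tau': array([-2.08350255e-03, -5.31807554e+01, -3.52738094e+01,  7.07661593e-02,
        2.44112348e-02, -1.01505952e-04]), 'ee_pos': array([ 0.15552969, -0.52723608,  0.16728867]), 'eef_rot': array([-3.14043953e+00, -8.75681562e-05,  2.86838501e-01]), 'force': array([ 0.2994826 , -0.00351519, -0.78766285]), 'moment': array([ 0.02663129,  0.00483565, -0.02118861]), 'grip_force': 0.0, 'grip_width': 0.09384755167065492}
gland_nut 0.55 [249. 226.] top 0.0312 rect [430.9 182.8  51.2  47.7   0.9] pts 374
gland_nut 0.16 [203. 254.] top 0.0304 rect [356.3
[... 532 characters left out ...]
1] pts 378
packer_40 0.76 [206. 255.] top 0.0305 rect [355.9 286.6  23.3  50.9  60.7] pts 206
packer_40 0.71 [465. 263.] top 0.0309 rect [ 340.9 -292.8   51.2   39.    10.1] pts 378
pad_round 0.84 [277. 148.] top 0.0055 rect [611.3 126.5  80.   98.   67.7] pts 1148
pad_hex 0.9 [492. 201.] top 0.0055 rect [ 489.  -356.    99.4   81.1   11.9] pts 1279
pad_hex 0.2 [360. 206.] top 0.0319 rect [474.5 -60.9  80.   44.   20.6] pts 259
pad_long 0.79 [176. 202.] top 0.0057 rect [489.1 372.5  80.5 100.1  88.6] pts 1185
pad_long 0.46 [302. 211.] top 0.0309 rect [4.585e+02 7.060e+01 5.140e+01 2.700e+01 3.000e-01] pts 235
gauge 0.73 [389. 144.] top 0.0257 rect [ 619.9 -134.2   85.3   36.3   73.3] pts 159
```

View pics/top0.png

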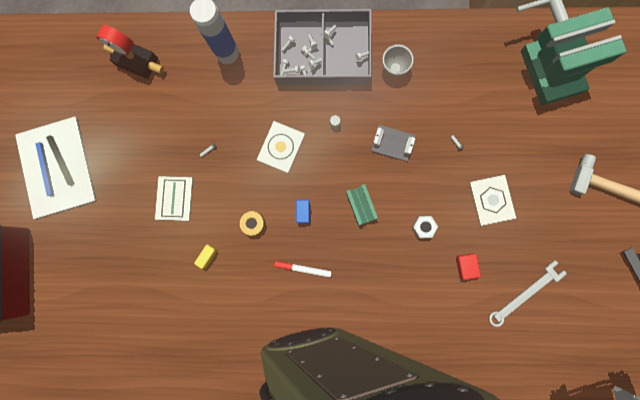

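Run:
```python
from h import *
im=cv2.imread("pics/top0.png"); c=np.load("c0.npy"); d=np.load("top0.npy")
print("table z",np.median(c[350:390,100:500][...,2]))
# regions: connected comps above 15mm
m=((c[...,2]>.02)&(c[...,2]<.04)&(d>0)).astype(np.uint8)
n,l,s,ce=cv2.connectedComponentsWithStats(m)
for i in range(1,n):
    if s[i,4]<60: continue
    p=c[l==i]; t=np.percentile(p[:,2],80); p=p[abs(p[:,2]-t)<.003]
    (x,y),wh,a=cv2.minAreaRect((p[:,:2]*1000).astype(np.float32))
    print(np.round(ce[i]),s[i,4],np.round([x,y,*wh,a],1),"top",round(t,4),"mean",np.round(p[:,:2].mean(0)*1000,1),"bgr",np.median(im[l==i],0))
```

```text
table z 0.0012329483019586363
[293.  24.] 288 [873.3 116.1  81.7 169.4  52.6] top 0.0362 mean [893.8  97.9] bgr [65. 66. 71.]
[346.  15.] 214 [916.3 -24.7 101.8   4.1  89.7] top 0.0364 mean [916.4 -27.7] bgr [65. 66. 70.]
[328.  32.] 69 [870.7  19.3  14.9  10.1  21.1] top 0.0341 mean [871.   19.5] bgr [171. 181. 181.]
[551.  77.] 1201 [ 789.4 -499.8  140.2  102.1   17.3] top 0.0306 mean [ 761.2 -490.8] bgr [75. 95. 63.]
[229.  54.] 102 [823.5 250.3  17.   51.7  26.8] top 0.0361 mean [820.8 250. ] bgr [88. 94. 99.]
[135.  59.] 919 [817.4 472.2 102.1  59.6  67.1] top 0.0347 mean [812.8 472.8] bgr [41. 50. 64.]
[398.  55.] 204 [ 813.8 -145.6   57.4   29.9   68.3] top 0.0355 mean [ 817.8 -149.4] bgr [ 95.5 104.  110. ]
[361.  55.] 64 [817.2 -54.8  13.4  10.5  43.2] top 0.0332 mean [816.8 -54. ] bgr [169.5 179.5 177.5]
[314.  62.] 64 [800.3  54.3  13.2   7.1  28.4] top 0.0329 mean [799.9  54.2] bgr [181.5 188.5 189. ]
[296.  69.] 93 [786.7  84.9  11.2  25.9  25.9] top 0.0311 mean [786.5  86.6] bgr [183. 193. 191.]
[322.  79.] 332 [760.4  29.4 218.6   3.7  89.8] top 0.0368 mean [760.5  28.
[... 594 characters left out ...]
.3  80.    9.   20.4] top 0.0316 mean [468.9 -43.9] bgr [126.5 156.  105. ]
[302. 211.] 318 [458.5  70.7  51.4  27.1   0.5] top 0.03 mean [457.6  70.3] bgr [225. 156. 110.]
[251. 223.] 460 [4.308e+02 1.838e+02 5.120e+01 4.980e+01 3.000e-01] top 0.0304 mean [430.4 183.5] bgr [125.  208.5 243. ]
[425. 226.] 391 [ 426.3 -201.2   49.9   44.1   90. ] top 0.0267 mean [ 425.6 -200.8] bgr [232. 238. 234.]
[ 21. 272.] 591 [319.5 700.2 194.9   5.6   5.4] top 0.036 mean [311.9 700. ] bgr [24. 28. 74.]
[204. 256.] 260 [356.3 286.8  23.8  51.   57.4] top 0.0298 mean [356.9 286.7] bgr [113. 238. 244.]
[469. 266.] 466 [ 340.7 -292.9   51.4   39.1    9.5] top 0.0304 mean [ 340.7 -293. ] bgr [ 78.  88. 242.]
```

The top picture shows the yellow packer at (205,257), the gland nut at (251,223), blue at (303,211), the V-block at (362,205), the lock nut at (426,227) and red at (468,267). The pads are at (281,147), (173,199) and (493,200), and the gauge is at (394,143). The depth heights and sizes agree with this. Work starts with the lock nut.

```bash
cat > plan.py <<'E'
import sys, numpy as np
from station import ctrl
from scipy.spatial.transform import Rotation as R
# args: x,y,z,yawdeg (mm) ... -> rows relative to present pose
def plan(*wps):
    o=ctrl.get_obs(); p=np.array(o["ee_pos"]); M=R.from_euler('xyz',o["eef_rot"]).as_matrix()
    yaw=np.degrees(np.arctan2(M[1,0],M[0,0])); 
    M=np.array([[np.cos(np.radians(yaw)),np.sin(np.radians(yaw)),0],[np.sin(np.radians(yaw)),-np.cos(np.radians(yaw)),0],[0,0,-1]])
    print("t",round(o["time_s"],2),"pose",np.round(p*1000,1),"yaw",round(yaw,1),"F",np.round(o["force"],1))
    for w in wps:
        s=M.T@(np.array(w[:3])/1000-p)/.2; t=-((w[3]-yaw+180)%360-180)/360
        print(w,"->",np.round(s,3),round(t,4))
if __name__=="__main__": plan(*[tuple(map(float,a.split(","))) for a in sys.argv[1:]])
E
python3 plan.py 290,-364,150,30 425,-201,120,30
```

```text
t 0.6 pose [ 155.6 -527.5  167.9] yaw 16.4 F [-0.3  0.1  0.2]
(290.0, -364.0, 150.0, 30.0) -> [ 0.876 -0.594  0.089] -0.0377
(425.0, -201.0, 120.0, 30.0) -> [ 1.754 -1.185  0.239] -0.0377
```

Call:
carry_out([
  [[0.876,-0.594,0.09],-0.0377],
  [[0.876,-0.594,0.09],-0.0377],
  [[0.876,-0.594,0.09],-0.0377],
  [[0.876,-0.594,0.09],-0.0377],
  [[0.876,-0.594,0.09],-0.0377],
  [[0.876,-0.594,0.09],-0.0377],
], hand=-1, force=30)

```text
time_s: 1.2
ee_pos: [0.2909, -0.3631, 0.15]
eef_rot: [3.141, -0.0, 0.526]
force: [-0.2, 0.1, 0.4]
grip_width: 0.094
grip_force: 0.0
```

```bash
python3 plan.py 425,-201,120,30 425,-201,40,30 425,-201,4,30
```

```text
t 1.2 pose [ 290.9 -363.1  150. ] yaw 30.2 F [-0.2  0.1  0.4]
(425.0, -201.0, 120.0, 30.0) -> [ 0.987 -0.364  0.15 ] 0.0004
(425.0, -201.0, 40.0, 30.0) -> [ 0.987 -0.364  0.55 ] 0.0004
(425.0, -201.0, 4.0, 30.0) -> [ 0.987 -0.364  0.73 ] 0.0004
```

Call:
carry_out([
  [[0.987,-0.364,0.15],0],
  [[0.987,-0.364,0.15],0],
  [[0.987,-0.364,0.15],0],
  [[0.987,-0.364,0.15],0],
  [[0.987,-0.364,0.15],0],
  [[0.987,-0.364,0.4],0],
  [[0.987,-0.364,0.5],0],
  [[0.987,-0.364,0.6],0],
  [[0.987,-0.364,0.68],0],
  [[0.987,-0.364,0.73],0],
  [[0.987,-0.364,0.73],0],
])

```text
time_s: 2.3
ee_pos: [0.4238, -0.2031, 0.003]
eef_rot: [-3.14, 0.001, 0.522]
force: [0.4, -0.5, 0.2]
grip_width: 0.0939
grip_force: 0.0
```

Call:
carry_out([
  [[0,0,0],0],
  [[0,0,0],0],
  [[0,0,0],0],
  [[0,0,0],0],
  [[0,0,0],0],
  [[0,0,0],0],
  [[0,0,0],0],
  [[0,0,0],0],
  [[0,0,-0.1],0],
  [[0,0,-0.25],0],
  [[0,0,-0.4],0],
  [[0,0,-0.4],0],
], hand=1, force=30)

```text
time_s: 3.5
ee_pos: [0.4262, -0.2032, 0.0873]
eef_rot: [3.137, -0.003, 0.524]
force: [1.2, -0.0, -0.1]
grip_width: 0.0022
grip_force: 0.0
```

```bash
python3 plan.py 489,-356,60,30 489,-356,10,30
```

```text
t 3.5 pose [ 426.2 -203.2   87.3] yaw 30.0 F [ 1.2 -0.  -0.1]
(489.0, -356.0, 60.0, 30.0) -> [-0.11   0.819  0.136] 0.0
(489.0, -356.0, 10.0, 30.0) -> [-0.11   0.819  0.386] 0.0
```

Run:
```python
from h import *
im,d=camera("top"); w,dw=camera("wrist")
cv2.imwrite("pics/a1.png",np.hstack([cv2.resize(im[150:300,340:540],(400,300)),cv2.resize(w,(400,300))]))
c=cloud("wrist",dw); m=(c[...,2]>.02)&(c[...,2]<.04)&(dw>0)&(abs(c[...,0]-.426)<.1)
p=c[m];print(len(p),p.mean(0) if len(p) else 0, p.min(0),p.max(0))
```

```text
7720 [ 0.45528457 -0.09588512  0.02639336] [ 0.40173794 -0.22570476  0.02000001] [0.51808235 0.07455648 0.03315537]
```

View pics/a1.png

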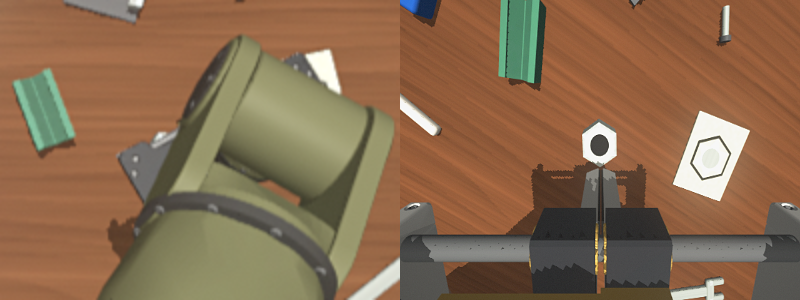

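The nut is still upright under the fingers, at (600,142) in the right half of the picture. I probably lifted before the fingers had closed, so I'll remeasure.

```bash
python3 - <<'E'
from h import *
w,d=camera("wrist"); print(camera_info("wrist")["origin"],camera_info("wrist")["attitude"])
c=cloud("wrist",d); m=((c[...,2]>.018)&(c[...,2]<.04)&(d>0)).astype(np.uint8)
n,l,s,ce=cv2.connectedComponentsWithStats(m)
for i in range(1,n):
    if s[i,4]<200: continue
    p=c[l==i]; p=p[abs(p[:,2]-np.percentile(p[:,2],80))<.003]
    print(np.round(ce[i]),s[i,4],np.round(cv2.minAreaRect((p[:,:2]*1000).astype(np.float32))[0],1),cv2.minAreaRect((p[:,:2]*1000).astype(np.float32))[1:],np.median(p[:,2]))
E
python3 plan.py 425,-201,4,30
```

```text
[ 0.49069792 -0.1638034   0.29977065] [ 2.87538129e+00 -8.73505541e-05 -1.04665590e+00]
[22.  7.] 557 [436.1  62.5] ((11.14205551147461, 22.926908493041992), 32.10970687866211) 0.02837769752502378
[174.  50.] 3097 [463.7 -45.1] ((72.1058349609375, 10.123528480529785), 20.73394775390625) 0.03090707830900824
[212.  53.] 2433 [479.2 -77.4] ((78.32803344726562, 8.801594734191895), 20.43222427368164) 0.030942316085224908
[319. 192.] 2521 [ 425.3 -200.1] ((52.32063293457031, 45.61133575439453), 31.690244674682617) 0.02552470873149662
t 3.65 pose [ 424.2 -202.1   83.2] yaw 30.0 F [-0.3  0.   0.2]
(425.0, -201.0, 4.0, 30.0) -> [ 0.006 -0.003  0.396] 0.0
```

Call:
carry_out([
  [[0,0,-0.05],0],
  [[0,0,-0.05],0],
  [[0,0,-0.05],0],
  [[0,0,-0.05],0],
], hand=-1)

```text
time_s: 4.05
ee_pos: [0.4244, -0.2022, 0.0935]
eef_rot: [-3.141, 0.0, 0.524]
force: [0.1, 0.3, 0.2]
grip_width: 0.029
grip_force: 0.0
```

Call:
carry_out([
  [[0.006,-0.003,0.2],-0.004],
  [[0.006,-0.003,0.2],-0.004],
  [[0.006,-0.003,0.2],-0.004],
  [[0.006,-0.003,0.2],-0.004],
  [[0.006,-0.003,0.2],-0.004],
  [[0.006,-0.003,0.2],-0.004],
  [[0.006,-0.003,0.2],-0.004],
  [[0.006,-0.003,0.3],-0.004],
  [[0.006,-0.003,0.4],-0.004],
  [[0.006,-0.003,0.455],-0.004],
  [[0.006,-0.003,0.455],-0.004],
], hand=-1)

```text
time_s: 5.15
ee_pos: [0.4247, -0.2008, 0.0019]
eef_rot: [-3.14, 0.001, 0.549]
force: [0.1, 0.4, 0.8]
grip_width: 0.0942
grip_force: 0.0
```

Call:
carry_out([
  [[0,0,0],0],
  [[0,0,0],0],
  [[0,0,0],0],
  [[0,0,0],0],
  [[0,0,0],0],
  [[0,0,0],0],
  [[0,0,0],0],
  [[0,0,0],0],
  [[0,0,0],0],
  [[0,0,0],0],
], hand=1, force=40)

```text
time_s: 6.15
ee_pos: [0.4253, -0.2011, 0.0028]
eef_rot: [3.142, -0.0, 0.549]
force: [0.0, -0.3, -0.4]
grip_width: 0.0173
grip_force: 0.0
```

Run:
```python
from h import *
w,d=camera("wrist"); s,_=camera("scene")
cv2.imwrite("pics/a2.png",np.hstack([cv2.resize(w,(480,300)),s[100:400,200:520]]))
```

```text
(no output)
```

View pics/a2.png

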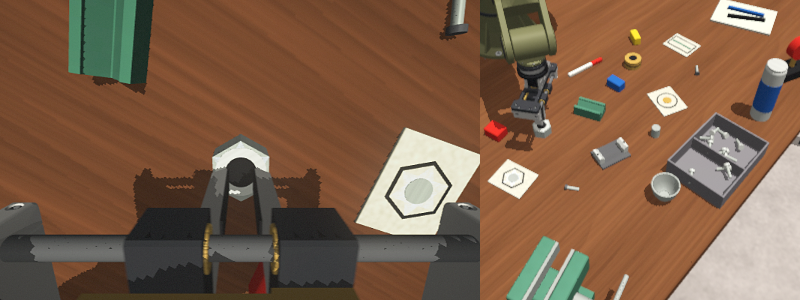

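Run:
```python
from h import *
w,d=camera("wrist"); c=cloud("wrist",d)
o=ctrl.get_obs(); print(o["ee_pos"],o["grip_width"],o["grip_force"])
K,oo,M=info("wrist"); q=M.T@(np.array(o["ee_pos"])-oo); print("tcp px",K[0,0]*q[0]/q[2]+K[0,2],K[1,1]*q[1]/q[2]+K[1,2])
for r in range(180,300,8): print(r,[tuple(np.round(c[r,k]*1000).astype(int)) for k in (290,300,310,320,330,340,350)])
```

```text
[ 0.42528803 -0.2011338   0.0028411 ] 0.005076145228450651 0.0
tcp px 320.6365771233828 218.306278049
180 [(np.int64(437), np.int64(-170), np.int64(0)), (np.int64(441), np.int64(-176), np.int64(0)), (np.int64(444), np.int64(-181), np.int64(-1)), (np.int64(449), np.int64(-186), np.int64(6)), (np.int64(451), np.int64(-193), np.int64(0)), (np.int64(454), np.int64(-199), np.int64(0)), (np.int64(458), np.int64(-204), np.int64(1))]
188 [(np.int64(432), np.int64(-173), np.int64(-1)), (np.int64(436), np.int64(-178), np.int64(0)), (np.int64(442), np.int64(-183), np.int64(12)), (np.int64(448), np.int64(-187), np.int64(25)), (np.int64(449), np.int64(-194), np.int64(12)), (np.int64(450), np.int64(-201), np.int64(0)), (np.int64(453), np.int64(-207), np.int64(0))]
196 [(np.int64(428), np.int64(-175), np.int64(1)), (np.int64(436), np.int64(-180), np.int64(19)), (np.int64(491), np.int64(-161), np.int64(219)), (np.int64(444), np.int64(-189), np.int64(26)), (np.int64(447), np.int64(-194), np.int64(26)), (np.int64(449), np.int64(-201), np.int64(18)), (np.int64(449), np.int64(-210), np.int64(3))]
204 [(
[... 3307 characters left out ...]
t64(-206), np.int64(100))]
284 [(np.int64(450), np.int64(-177), np.int64(146)), (np.int64(430), np.int64(-189), np.int64(106)), (np.int64(421), np.int64(-198), np.int64(86)), (np.int64(380), np.int64(-228), np.int64(-1)), (np.int64(384), np.int64(-234), np.int64(0)), (np.int64(437), np.int64(-202), np.int64(105)), (np.int64(458), np.int64(-190), np.int64(146))]
292 [(np.int64(450), np.int64(-178), np.int64(149)), (np.int64(430), np.int64(-190), np.int64(111)), (np.int64(418), np.int64(-200), np.int64(87)), (np.int64(375), np.int64(-231), np.int64(0)), (np.int64(378), np.int64(-238), np.int64(-1)), (np.int64(438), np.int64(-202), np.int64(111)), (np.int64(458), np.int64(-189), np.int64(150))]
```

Call:
carry_out([
  [[0,0,-0.25],0],
  [[0,0,-0.5],0],
  [[0,0,-0.5],0],
  [[-0.25,0,-0.5],0],
  [[-0.25,0,-0.5],0],
  [[-0.25,0,-0.5],0],
], hand=0)

```text
time_s: 6.9
ee_pos: [0.3823, -0.2275, 0.1027]
eef_rot: [-3.142, -0.0, 0.547]
force: [1.2, 0.7, -0.3]
grip_width: 0.0464
grip_force: 0.0
```

Run:
```python
from h import *
w,d=camera("wrist"); c=cloud("wrist",d)
o=ctrl.get_obs(); print(o["ee_pos"],o["eef_rot"],o["grip_width"])
p0=np.array(o["ee_pos"]); M=R.from_euler('xyz',o["eef_rot"]).as_matrix()
t=(c-p0)@M   # tool frame
m=(d>0)&(c[...,2]>.05)
for lo in range(-120,30,10):
    s=m&(t[...,2]*1000>=lo)&(t[...,2]*1000<lo+10)
    if s.sum(): print(lo,s.sum(),"x",np.round(np.percentile(t[s][:,0]*1000,[2,50,98])),"y",np.round(np.percentile(t[s][:,1]*1000,[2,25,75,98])))
m2=(c[...,2]>.018)&(c[...,2]<.03)&(d>0)
g=m2.astype(np.uint8); n,l,s,ce=cv2.connectedComponentsWithStats(g)
for i in range(1,n):
    if s[i,4]>500: print(np.round(ce[i]),s[i,4],np.median(c[l==i],0))
cv2.imwrite("pics/a3.png",w)
from subprocess import run
```

```text
[ 0.38277484 -0.22721208  0.10270407] [-3.14152267e+00 -1.22501560e-04  5.48084108e-01] 0.046934850456282186
-120 892 x [-8. 10. 10.] y [-32. -28.  27.  32.]
-110 1280 x [-0. 10. 10.] y [-34. -26.  27.  34.]
-100 1085 x [-6.  9. 10.] y [-35. -27.  26.  34.]
-90 878 x [-7. 10. 10.] y [-35. -26.  26.  34.]
-80 742 x [-7. 10. 10.] y [-35. -26.  26.  34.]
-70 598 x [-7. 10. 10.] y [-34. -26.  26.  34.]
-60 508 x [-6.  9. 10.] y [-34. -26.  26.  34.]
-50 383 x [-7.  9. 10.] y [-34. -26.  25.  34.]
-40 68 x [-6.  4. 10.] y [-27. -23.  23.  27.]
[184.  19.] 730 [ 0.44627046 -0.06031533  0.02309619]
[214.  22.] 506 [ 0.45626523 -0.08132158  0.02276607]
[320. 132.] 2465 [ 0.42678996 -0.1997519   0.02619634]
[348. 259.] 1074 [ 0.33720059 -0.28182758  0.02922269]
```

View pics/a3.png

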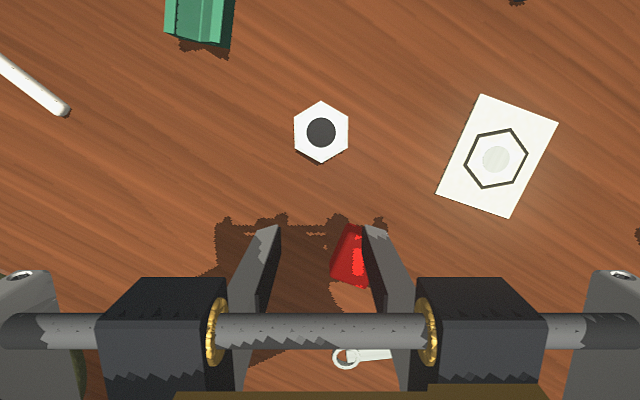

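The finger tips end about 39 mm short of the reported TCP: the depth puts the tips at tool z ≈ -39, and they closed above the nut at (320,132). I'll go that much lower, watching the force.

Call:
carry_out([
  [[0.255,-0.003,0],0],
  [[0.255,-0.003,0.1],0],
  [[0.255,-0.003,0.1],0],
  [[0.255,-0.003,0.1],0],
  [[0.255,-0.003,0.1],0],
  [[0.255,-0.003,0.2],0],
  [[0.255,-0.003,0.35],0],
  [[0.255,-0.003,0.5],0],
  [[0.255,-0.003,0.58],0],
  [[0.255,-0.003,0.63],0],
  [[0.255,-0.003,0.655],0],
  [[0.255,-0.003,0.655],0],
], hand=-1)

```text
time_s: 8.15
ee_pos: [0.4259, -0.2004, -0.0279]
eef_rot: [3.141, -0.0, 0.548]
force: [-0.3, 0.5, -0.4]
grip_width: 0.0941
grip_force: 0.0
```

Run:
```python
from h import *
w,d=camera("wrist"); c=cloud("wrist",d)
o=ctrl.get_obs(); print(o["ee_pos"],o["force"],o["grip_width"])
p0=np.array(o["ee_pos"]); M=R.from_euler('xyz',o["eef_rot"]).as_matrix()
t=(c-p0)@M
m=(d>0)&(abs(t[...,1])>.040)&(abs(t[...,1])<.062)&(t[...,0]>-.012)&(t[...,0]<.012)&(t[...,2]>-.1)
for lo in range(-60,0,4):
    s=m&(t[...,2]*1000>=lo)&(t[...,2]*1000<lo+4)
    if s.sum(): print(lo,s.sum(),np.round(np.median(t[s],0)*1000))
k=(c[...,2]>.022)&(c[...,2]<.03)&(d>0)&(abs(t[...,1])<.035)&(abs(t[...,0])<.04); print("nut in tool",np.median(t[k],0)*1000,k.sum())
```

```text
[ 0.42619759 -0.20043135 -0.02748465] [ 0.01650643  0.46840997 -0.57855291] 0.0939143258233645
-60 291 [  8. -47. -58.]
-56 256 [  8. -47. -54.]
-52 251 [  8.  47. -50.]
-48 223 [  8. -47. -46.]
-44 191 [  7.  47. -42.]
-40 88 [  5. -47. -39.]
-36 1 [  9.  49. -36.]
-32 508 [  5.  40. -28.]
-28 1123 [  5. -40. -27.]
nut in tool [  1.89672739   0.17350507 -54.0909135 ] 6210
```

Call:
carry_out([
  [[0,0,0.02],0],
  [[0,0,0.035],0],
  [[0,0,0.035],0],
  [[0,0,0.035],0],
  [[0,0,0.035],0],
  [[0,0,0.035],0],
  [[0,0,0.035],0],
  [[0,0,0.035],0],
  [[0,0,0.035],0],
  [[0,0,0.035],0],
  [[0,0,0.035],0],
], hand=1, force=40)

```text
time_s: 9.3
ee_pos: [0.4259, -0.2002, -0.0351]
eef_rot: [3.141, -0.0, 0.549]
force: [0.3, -0.3, 2.5]
grip_width: 0.0457
grip_force: 40.0
```

```bash
python3 plan.py 489,-356,40,31 489,-356,-25,31 489,-356,-29.5,31
```

```text
t 9.3 pose [ 425.9 -200.2  -35.1] yaw 31.4 F [ 0.3 -0.3  2.5]
(489.0, -356.0, 40.0, 31.0) -> [-0.137  0.829 -0.375] 0.0012
(489.0, -356.0, -25.0, 31.0) -> [-0.137  0.829 -0.05 ] 0.0012
(489.0, -356.0, -29.5, 31.0) -> [-0.137  0.829 -0.028] 0.0012
```

Call:
carry_out([
  [[0,0,-0.15],0],
  [[0,0,-0.3],0],
  [[-0.137,0.829,-0.3],0],
  [[-0.137,0.829,-0.3],0],
  [[-0.137,0.829,-0.3],0],
  [[-0.137,0.829,-0.3],0],
  [[-0.137,0.829,-0.3],0],
  [[-0.137,0.829,-0.15],0],
  [[-0.137,0.829,-0.06],0],
  [[-0.137,0.829,-0.03],0],
  [[-0.137,0.829,-0.024],0],
  [[-0.137,0.829,-0.024],0],
])

```text
time_s: 10.5
ee_pos: [0.4891, -0.3555, -0.0299]
eef_rot: [3.141, -0.0, 0.549]
force: [1.0, 0.3, -1.5]
grip_width: 0.0455
grip_force: 40.0
```

Call:
carry_out([
  [[0,0,0],0],
  [[0,0,0],0],
  [[0,0,0],0],
  [[0,0,0],0],
  [[0,0,0],0],
  [[0,0,-0.2],0],
  [[0,0,-0.4],0],
  [[0,0,-0.5],0],
  [[0,0,-0.5],0],
], hand=-1)

```text
time_s: 11.4
ee_pos: [0.4902, -0.3569, 0.073]
eef_rot: [3.136, -0.002, 0.549]
force: [-0.5, -0.6, -0.2]
grip_width: 0.0943
grip_force: 0.0
```

```bash
cat >> h.py <<'E'
def comps(cam="wrist",zl=.018,zh=.04,mn=400):
    w,d=camera(cam); c=cloud(cam,d)
    g=((c[...,2]>zl)&(c[...,2]<zh)&(d>0)).astype(np.uint8); n,l,s,ce=cv2.connectedComponentsWithStats(g)
    for i in range(1,n):
        if s[i,4]<mn: continue
        p=c[l==i]; p=p[abs(p[:,2]-np.percentile(p[:,2],80))<.003]
        r=cv2.minAreaRect((p[:,:2]*1000).astype(np.float32))
        print("px",np.round(ce[i]),s[i,4],"xy",np.round(r[0],1),"wh",np.round(r[1],1),"a",round(r[2],1),"z",round(float(np.median(p[:,2]))*1000,1),"bgr",np.median(w[l==i],0))
    return w,d,c
E
python3 - <<'E'
from h import *
w,d,c=comps()
for q in ("pad_hex","lock_nut"):
    for r in finder.pinpoint("wrist",q)[:1]: print(q,r["conf"],r["location"],at_z("wrist",r["location"],.004 if q=="pad_hex" else 0.004)*1000)
cv2.imwrite("pics/a4.png",w)
E
python3 plan.py 474,-150,60,20 474,-60.6,60,20.4
```

```text
px [627.  21.] 939 xy [ 720.3 -476.6] wh [22.8 19.2] a 18.5 z 26.6 bgr [70. 91. 54.]
px [318. 199.] 2809 xy [ 488.1 -354.4] wh [52.9 45.7] a 32.4 z 27.9 bgr [245. 247. 246.]
px [546. 256.] 2486 xy [ 543.5 -555.6] wh [37.8 87.5] a 69.4 z 22.8 bgr [222. 233. 230.]
lock_nut 0.58 [319.6, 192.0] [ 489.06999919 -353.92602593    4.        ]
t 11.55 pose [ 488.5 -355.5   68.4] yaw 31.4 F [-0.3 -0.1 -0.6]
(474.0, -150.0, 60.0, 20.0) -> [ 0.474 -0.914  0.042] 0.0318
(474.0, -60.6, 60.0, 20.4) -> [ 0.707 -1.296  0.042] 0.0307
```

View pics/a4.png

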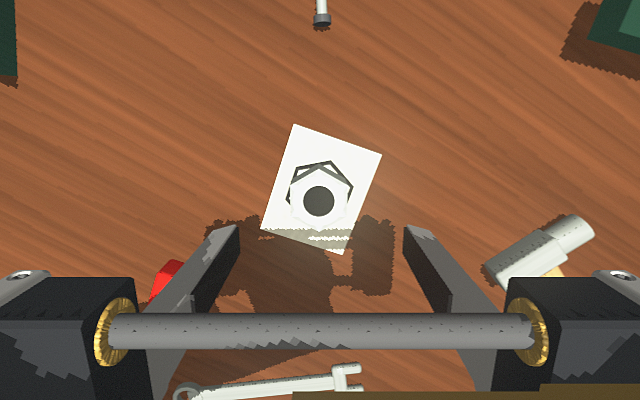

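The nut stands upright within its outline: bore at (319,201), pad centre at about (320,191), and the height parallax accounts for the gap. V-block next.

Call:
carry_out([
  [[0.474,-0.914,0.04],0.0307],
  [[0.474,-0.914,0.04],0.0307],
  [[0.474,-0.914,0.04],0.0307],
  [[0.474,-0.914,0.04],0.0307],
  [[0.474,-0.914,0.04],0.0307],
  [[0.474,-0.914,0.04],0.0307],
])

```text
time_s: 12.15
ee_pos: [0.4742, -0.1494, 0.0609]
eef_rot: [-3.141, 0.001, 0.358]
force: [-0.2, -0.7, 0.3]
grip_width: 0.0939
grip_force: 0.0
```

```bash
python3 - <<'E'
from h import *
comps()
E
python3 plan.py 474,-60.6,60,20.5 474,-60.6,-34,20.5
```

```text
px [414.  36.] 1279 xy [ 609.5 -170. ] wh [11.8 36.4] a 73.6 z 27.8 bgr [242. 246. 245.]
px [ 35. 121.] 3599 xy [459.2  69.2] wh [51.2 31.1] a 1.6 z 29.5 bgr [242. 139.  58.]
px [194. 161.] 3216 xy [468.5 -45.3] wh [79.7 10.4] a 20.1 z 31.8 bgr [124. 159.  94.]
px [231. 161.] 2423 xy [480.9 -78.5] wh [79.9  8.6] a 20.3 z 31.8 bgr [126. 162.  97.]
px [559. 261.] 2044 xy [ 499.4 -351.4] wh [29.8 48.7] a 21.2 z 30.6 bgr [158.5 178.5 173. ]
px [417. 374.] 1683 xy [ 349.8 -292.1] wh [36.4 39.2] a 8.9 z 29.9 bgr [ 52.  64. 247.]
t 12.2 pose [ 474.4 -150.6   61. ] yaw 20.4 F [ 0.3  0.3 -0.6]
(474.0, -60.6, 60.0, 20.5) -> [ 0.155 -0.422  0.005] -0.0002
(474.0, -60.6, -34.0, 20.5) -> [ 0.155 -0.422  0.475] -0.0002
```

Call:
carry_out([
  [[0.155,-0.42,0],0],
  [[0.155,-0.42,0],0],
  [[0.155,-0.42,0],0],
  [[0.155,-0.42,0.15],0],
  [[0.155,-0.42,0.3],0],
  [[0.155,-0.42,0.4],0],
  [[0.155,-0.42,0.46],0],
  [[0.155,-0.42,0.475],0],
  [[0.155,-0.42,0.475],0],
])

```text
time_s: 13.1
ee_pos: [0.4745, -0.0616, -0.0332]
eef_rot: [3.142, 0.0, 0.355]
force: [0.0, 0.3, 0.7]
grip_width: 0.0939
grip_force: 0.0
```

Call:
carry_out([
  [[0,0,0],0],
  [[0,0,0],0],
  [[0,0,0],0],
  [[0,0,0],0],
  [[0,0,0],0],
  [[0,0,0],0],
  [[0,0,0],0],
  [[0,0,0],0],
  [[0,0,0],0],
  [[0,0,-0.2],0],
  [[0,0,-0.45],0],
  [[0,0,-0.45],0],
], hand=1, force=40)

```text
time_s: 14.3
ee_pos: [0.4772, -0.0615, 0.0619]
eef_rot: [3.137, -0.007, 0.356]
force: [0.6, 0.9, -3.9]
grip_width: 0.0438
grip_force: 40.0
```

```bash
python3 plan.py 480,110,56,20 489,290,56,-1.4
```

```text
t 14.3 pose [477.2 -61.5  61.9] yaw 20.4 F [ 0.6  0.9 -3.9]
(480.0, 110.0, 56.0, 20.0) -> [ 0.312 -0.799  0.029] 0.0011
(489.0, 290.0, 56.0, -1.4) -> [ 0.668 -1.627  0.029] 0.0605
```

Call:
carry_out([
  [[0.312,-0.8,0.02],0.0605],
  [[0.312,-0.8,0.02],0.0605],
  [[0.312,-0.8,0.02],0.0605],
  [[0.312,-0.8,0.02],0.0605],
  [[0.312,-0.8,0.02],0.0605],
  [[0.312,-0.8,0.02],0.0605],
])

```text
time_s: 14.9
ee_pos: [0.4764, 0.1111, 0.0517]
eef_rot: [3.141, 0.001, -0.022]
force: [-0.6, -0.5, -2.7]
grip_width: 0.0438
grip_force: 40.0
```

Call:
carry_out([
  [[0.023,-0.9,0],0],
  [[0.023,-0.9,0],0],
  [[0.023,-0.9,0],0],
  [[0.023,-0.9,0],0],
  [[0.023,-0.9,0],0],
  [[0.023,-0.9,0],0],
])

```text
time_s: 15.5
ee_pos: [0.486, 0.2896, 0.0519]
eef_rot: [3.141, 0.001, -0.024]
force: [-0.4, -0.3, -3.9]
grip_width: 0.0437
grip_force: 40.0
```

```bash
python3 - <<'E'
from h import *
w,d,c=comps(zl=.003,zh=.0075,mn=1500)
for r in finder.pinpoint("wrist","pad_long")[:1]: print(r["conf"],r["location"],at_z("wrist",r["location"],.004)*1000)
E
python3 plan.py 489,372.5,56,-1.4 489,372.5,-28.8,-1.4
```

```text
px [536.  47.] 10700 xy [603.3 129.6] wh [81.  83.7] a 68.1 z 4.6 bgr [205. 228. 230.]
px [217. 193.] 10552 xy [488.9 372.9] wh [80.1 99.3] a 88.5 z 4.4 bgr [215. 234. 235.]
0.55 [219.8, 201.4] [486.00399351 372.25135096   4.        ]
t 15.6 pose [486.2 289.   52.3] yaw -1.5 F [ 0.2 -0.9 -2.7]
(489.0, 372.5, 56.0, -1.4) -> [ 0.003 -0.418 -0.019] -0.0002
(489.0, 372.5, -28.8, -1.4) -> [ 0.003 -0.418  0.405] -0.0002
```

Call:
carry_out([
  [[0.003,-0.418,0],0],
  [[0.003,-0.418,0],0],
  [[0.003,-0.418,0],0],
  [[0.003,-0.418,0.15],0],
  [[0.003,-0.418,0.28],0],
  [[0.003,-0.418,0.36],0],
  [[0.003,-0.418,0.395],0],
  [[0.003,-0.418,0.404],0],
  [[0.003,-0.418,0.404],0],
])

```text
time_s: 16.5
ee_pos: [0.4892, 0.3742, -0.0273]
eef_rot: [-3.141, -0.001, -0.025]
force: [-0.6, 0.2, -3.4]
grip_width: 0.0439
grip_force: 40.0
```

Call:
carry_out([
  [[0,0,0],0],
  [[0,0,0],0],
  [[0,0,0],0],
  [[0,0,0],0],
  [[0,0,0],0],
  [[0,0,-0.2],0],
  [[0,0,-0.4],0],
  [[0,0,-0.5],0],
  [[0,0,-0.5],0],
], hand=-1)

```text
time_s: 17.4
ee_pos: [0.4899, 0.3751, 0.0752]
eef_rot: [-3.138, -0.004, -0.024]
force: [-0.1, 0.0, -0.0]
grip_width: 0.0942
grip_force: 0.0
```

```bash
python3 - <<'E'
from h import *
w,d,c=comps()
E
python3 plan.py 430,310,66,58 356.5,286.7,66,58
```

```text
px [306. 198.] 2368 xy [488.6 391.4] wh [ 9.1 80.3] a 89.0 z 33.3 bgr [ 81. 104.  64.]
px [337. 198.] 2384 xy [487.7 355.9] wh [ 8.1 80.3] a 88.8 z 33.4 bgr [ 86. 112.  69.]
px [542. 255.] 2767 xy [436.3 184.2] wh [54.6 41.4] a 88.1 z 28.2 bgr [ 69. 156. 209.]
t 17.45 pose [489.  374.5  72.9] yaw -1.4 F [-0.  -0.3  0. ]
(430.0, 310.0, 66.0, 58.0) -> [-0.287  0.33   0.035] -0.165
(356.5, 286.7, 66.0, 58.0) -> [-0.652  0.455  0.035] -0.165
```

Call:
carry_out([
  [[-0.4,0.4,0.035],-0.06],
  [[-0.652,0.455,0.035],-0.165],
  [[-0.652,0.455,0.035],-0.165],
  [[-0.652,0.455,0.035],-0.165],
  [[-0.652,0.455,0.035],-0.165],
  [[-0.652,0.455,0.035],-0.165],
  [[-0.652,0.455,0.035],-0.165],
  [[-0.652,0.455,0.035],-0.165],
  [[-0.652,0.455,0.035],-0.165],
  [[-0.652,0.455,0.035],-0.165],
])

```text
time_s: 18.45
ee_pos: [0.3558, 0.2862, 0.0643]
eef_rot: [-3.141, 0.001, 1.009]
force: [0.2, 0.0, -0.3]
grip_width: 0.0939
grip_force: 0.0
```

```bash
python3 - <<'E'
from h import *
w,d,c=comps()
E
python3 plan.py 356.5,286.7,66,58 356.5,286.7,-33,58
```

```text
px [401.  20.] 3823 xy [473.5 358.7] wh [35.2 78.4] a 57.8 z 36.0 bgr [125. 161.  95.]
px [319. 199.] 1979 xy [355.8 288.5] wh [23.  50.8] a 58.1 z 29.7 bgr [ 69. 247. 247.]
px [469. 248.] 2289 xy [440.3 187. ] wh [33.3 53.9] a 9.8 z 30.2 bgr [105. 226. 247.]
t 18.5 pose [355.9 286.3  64.5] yaw 57.9 F [-0.5  0.6  0.1]
(356.5, 286.7, 66.0, 58.0) -> [ 0.003  0.002 -0.007] -0.0004
(356.5, 286.7, -33.0, 58.0) -> [0.003 0.002 0.488] -0.0004
```

Call:
carry_out([
  [[0.009,0,0.1],0],
  [[0.009,0,0.25],0],
  [[0.009,0,0.38],0],
  [[0.009,0,0.45],0],
  [[0.009,0,0.48],0],
  [[0.009,0,0.488],0],
  [[0.009,0,0.488],0],
])

```text
time_s: 19.2
ee_pos: [0.3573, 0.2881, -0.0323]
eef_rot: [3.141, -0.001, 1.012]
force: [0.1, 0.4, 0.1]
grip_width: 0.094
grip_force: 0.0
```

Call:
carry_out([
  [[0,0,0],0],
  [[0,0,0],0],
  [[0,0,0],0],
  [[0,0,0],0],
  [[0,0,0],0],
  [[0,0,0],0],
  [[0,0,0],0],
  [[0,0,0],0],
  [[0,0,0],0],
  [[0,0,-0.2],0],
  [[0,0,-0.45],0],
  [[0,0,-0.45],0],
], hand=1, force=30)

```text
time_s: 20.4
ee_pos: [0.3594, 0.2896, 0.0624]
eef_rot: [3.138, -0.008, 1.013]
force: [0.8, -0.9, -1.8]
grip_width: 0.0517
grip_force: 30.0
```

```bash
python3 plan.py 440,150,64,73.4 520,0,64,73.4
```

```text
t 20.4 pose [359.4 289.6  62.4] yaw 58.0 F [ 0.8 -0.9 -1.8]
(440.0, 150.0, 64.0, 73.4) -> [-0.379  0.711 -0.008] -0.0427
(520.0, 0.0, 64.0, 73.4) -> [-0.803  1.448 -0.008] -0.0427
```

Call:
carry_out([
  [[-0.5,0.95,0],-0.0427],
  [[-0.5,0.95,0],-0.0427],
  [[-0.5,0.95,0],-0.0427],
  [[-0.5,0.95,0],-0.0427],
  [[-0.5,0.95,0],-0.0427],
  [[-0.5,0.95,0],-0.0427],
  [[-0.5,0.95,0],-0.0427],
])

```text
time_s: 21.1
ee_pos: [0.4647, 0.1022, 0.0563]
eef_rot: [-3.14, 0.0, 1.279]
force: [-0.2, 0.3, -1.8]
grip_width: 0.0516
grip_force: 30.0
```

Call:
carry_out([
  [[-0.85,0.5,0],0],
  [[-0.85,0.5,0],0],
  [[-0.85,0.5,0],0],
  [[-0.85,0.5,0],0],
  [[-0.85,0.5,0],0],
  [[-0.85,0.5,0],0],
])

```text
time_s: 21.7
ee_pos: [0.5119, -0.0884, 0.0566]
eef_rot: [-3.14, -0.0, 1.28]
force: [-0.8, 0.3, -1.7]
grip_width: 0.0518
grip_force: 30.0
```

Call:
carry_out([
  [[-0.47,0.573,-0.1],0],
  [[-0.47,0.573,-0.1],0],
  [[-0.47,0.573,-0.1],0],
  [[-0.47,0.573,-0.1],0],
  [[-0.47,0.573,-0.1],0],
  [[-0.47,0.573,-0.1],0],
  [[-0.47,0.573,-0.1],0],
])

```text
time_s: 22.4
ee_pos: [0.5951, -0.2101, 0.0773]
eef_rot: [-3.141, -0.0, 1.283]
force: [0.4, -0.1, -1.4]
grip_width: 0.0519
grip_force: 30.0
```

```bash
cat >> h.py <<'E'
def tool(o,c):
    a=R.from_euler('xyz',o["eef_rot"]).as_matrix(); return (c-np.array(o["ee_pos"]))@a
E
python3 - <<'E'
from h import *
w,d,c=comps(mn=300)
o=ctrl.get_obs(); t=tool(o,c)
print(o["ee_pos"],o["eef_rot"])
# held packer in tool frame: yellow pixels
y=(w[...,2]>150)&(w[...,1]>150)&(w[...,0]<130)&(d>0)&(t[...,2]>-.09)&(t[...,2]<-.02)
p=t[y]*1000; print("held",len(p),np.round(np.percentile(p,[2,50,98],axis=0)))
tp=p[abs(p[:,2]-np.percentile(p[:,2],10))<2]; print("upper",len(tp),np.round(np.percentile(tp,[2,50,98],axis=0),1)) 
cv2.imwrite("pics/a5.png",w)
E
```

```text
px [529.  41.] 516 xy [ 774.5 -142.2] wh [14.9 53.2] a 4.0 z 37.0 bgr [87. 93. 91.]
px [591.  32.] 2667 xy [ 815.5 -152.1] wh [52.  19.2] a 52.8 z 34.9 bgr [107. 115. 111.]
px [323.  46.] 1069 xy [630.3 -98.6] wh [12.1 35.7] a 72.9 z 27.7 bgr [240. 246. 246.]
px [323. 143.] 852 xy [ 609.4 -169.3] wh [10.9 35.1] a 73.5 z 27.7 bgr [247. 247. 247.]
px [ 79. 362.] 400 xy [ 329.7 -300.5] wh [33.4 15.4] a 71.5 z 30.0 bgr [ 54.  66. 247.]
px [261. 369.] 1688 xy [ 492.5 -357.7] wh [47.6 44.6] a 61.4 z 30.5 bgr [247. 247. 247.]
[ 0.59514742 -0.21041051  0.07744542] [-3.14147339e+00 -8.98542486e-05  1.28238803e+00]
held 3901 [[-11. -24. -64.]
 [  1.   0. -62.]
 [ 10.  24. -60.]]
upper 3561 [[-10.4 -23.2 -63.6]
 [  0.3  -0.1 -62.4]
 [ 10.   23.3 -61.2]]
```

View pics/a5.png

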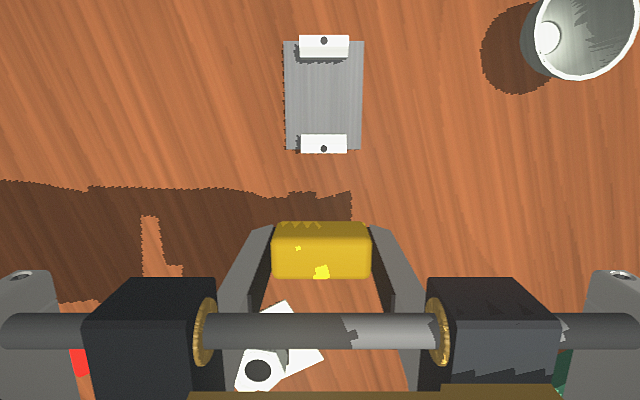

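The held packer spans columns 272–371, centred in the tool. The gauge jaws are at (323,46) and (323,143), which puts the slot centre at (619.9,-134.0) with yaw -16.5°.

Call:
carry_out([
  [[0.479,0.0105,0],0],
  [[0.479,0.0105,0],0],
  [[0.479,0.0105,0],0],
  [[0.479,0.0105,0.2],0],
  [[0.479,0.0105,0.36],0],
  [[0.479,0.0105,0.36],0],
  [[0.479,0.0105,0.36],0],
])

```text
time_s: 23.15
ee_pos: [0.6248, -0.1206, 0.0062]
eef_rot: [3.141, -0.0, 1.281]
force: [-0.2, 0.2, -1.0]
grip_width: 0.052
grip_force: 30.0
```

```bash
python3 plan.py 624.3,-119.2,0,73.5 624.3,-119.2,-26,73.5
python3 - <<'E'
from h import *
w,d,c=comps(mn=300); o=ctrl.get_obs(); t=tool(o,c)*1000
y=(w[...,2]>120)&(w[...,1]>120)&(w[...,0]<110)&(d>0)&(abs(t[...,2]+62.4)<2.5)
print(np.round(np.percentile(t[y],[2,50,98],axis=0),1),y.sum(),np.percentile(c[y][:,2],50))
E
```

```text
t 23.15 pose [ 624.8 -120.6    6.2] yaw 73.4 F [-0.2  0.2 -1. ]
(624.3, -119.2, 0.0, 73.5) -> [ 0.006 -0.004  0.031] -0.0003
(624.3, -119.2, -26.0, 73.5) -> [ 0.006 -0.004  0.161] -0.0003
px [328.  13.] 1108 xy [664.   -5.8] wh [11.8 22.7] a 75.2 z 32.7 bgr [247. 247. 247.]
px [525.  49.] 2468 xy [761.  -54.4] wh [ 3.  50.9] a 0.6 z 36.1 bgr [68. 68. 68.]
px [620.  40.] 1316 xy [803.2 -71. ] wh [51.  23.1] a 35.0 z 33.9 bgr [115. 120. 119.]
px [574. 168.] 1207 xy [ 780.4 -127.6] wh [56.1 18.2] a 59.4 z 37.3 bgr [89. 96. 95.]
px [622. 197.] 2258 xy [ 810.  -145.9] wh [54.8 26.9] a 58.5 z 31.3 bgr [156. 168. 163.]
px [318. 191.] 1417 xy [631.2 -97.4] wh [11.4 36. ] a 73.7 z 28.7 bgr [242. 247. 246.]
px [319. 296.] 1475 xy [ 610.  -169.2] wh [12.4 35.9] a 73.4 z 28.6 bgr [160. 172. 171.]
[[-10.6 -23.8 -63.6]
 [  0.7  -0.1 -62.3]
 [ 10.6  24.  -60.3]] 3987 0.06949696420792612
```

Call:
carry_out([
  [[0.009,-0.002,0],0],
  [[0.009,-0.002,0.02],0],
  [[0.009,-0.002,0.04],0],
  [[0.009,-0.002,0.06],0],
  [[0.009,-0.002,0.08],0],
  [[0.009,-0.002,0.095],0],
  [[0.009,-0.002,0.11],0],
  [[0.009,-0.002,0.11],0],
])

```text
time_s: 24.0
ee_pos: [0.6246, -0.1188, -0.0173]
eef_rot: [-3.141, 0.0, 1.281]
force: [0.1, 0.1, -1.7]
grip_width: 0.0515
grip_force: 30.0
```

Call:
carry_out([
  [[0,0,0.01],0],
  [[0,0,0.02],0],
  [[0,0,0.03],0],
  [[0,0,0.04],0],
  [[0,0,0.046],0],
  [[0,0,0.046],0],
])

```text
time_s: 24.6
ee_pos: [0.6247, -0.1188, -0.0262]
eef_rot: [-3.141, 0.0, 1.281]
force: [0.8, 0.5, -0.1]
grip_width: 0.0517
grip_force: 30.0
```

Call:
carry_out([
  [[0,0,0],0],
  [[0,0,0],0],
  [[0,0,0],0],
  [[0,0,0],0],
  [[0,0,0],0],
  [[0,0,0],0],
  [[0,0,-0.15],0],
  [[0,0,-0.3],0],
  [[0,0,-0.46],0],
  [[0,0,-0.46],0],
], hand=-1)

```text
time_s: 25.6
ee_pos: [0.627, -0.1194, 0.0709]
eef_rot: [3.134, -0.0, 1.281]
force: [-0.4, 0.6, 0.1]
grip_width: 0.0939
grip_force: 0.0
```

```bash
python3 - <<'E'
from h import *
w,d,c=comps(mn=500,zl=.024)
E
python3 plan.py 458.8,69.8,64,91.2; python3 plan.py 550,-20,64,91.2
```

```text
px [22. 20.] 1921 xy [461.5  68.8] wh [44.2 25.8] a 2.3 z 27.5 bgr [241. 138.  59.]
px [471.  51.] 1096 xy [758.9 -44.9] wh [ 1.9 69.3] a 0.1 z 36.9 bgr [67. 68. 69.]
px [323.  30.] 979 xy [6.635e+02 3.000e-01] wh [23.1 22.5] a 74.1 z 29.0 bgr [247. 247. 247.]
px [551.  44.] 517 xy [815.7 -53. ] wh [15.5  7.7] a 29.7 z 31.8 bgr [192. 207. 202.]
px [568. 170.] 1861 xy [ 807.8 -145. ] wh [59.5 40.3] a 59.9 z 37.0 bgr [106. 114. 111.]
px [317. 202.] 1970 xy [ 623.3 -119. ] wh [23.5 51. ] a 73.4 z 33.0 bgr [ 59. 189. 225.]
t 25.65 pose [ 625.9 -119.1   68.2] yaw 73.4 F [-0.4 -0.4 -1. ]
(458.8, 69.8, 64.0, 91.2) -> [ 0.666 -1.071  0.021] -0.0495
t 25.65 pose [ 625.9 -119.1   68.2] yaw 73.4 F [-0.4 -0.4 -1. ]
(550.0, -20.0, 64.0, 91.2) -> [ 0.366 -0.505  0.021] -0.0495
```

Call:
carry_out([
  [[0.62,-0.99,0.02],-0.0495],
  [[0.62,-0.99,0.02],-0.0495],
  [[0.62,-0.99,0.02],-0.0495],
  [[0.62,-0.99,0.02],-0.0495],
  [[0.62,-0.99,0.02],-0.0495],
  [[0.62,-0.99,0.02],-0.0495],
  [[0.62,-0.99,0.02],-0.0495],
])

```text
time_s: 26.35
ee_pos: [0.4704, 0.0568, 0.0617]
eef_rot: [-3.141, 0.0, 1.593]
force: [0.2, 0.3, -0.5]
grip_width: 0.0939
grip_force: 0.0
```

```bash
python3 - <<'E'
from h import *
w,d,c=comps(mn=500,zl=.024)
E
python3 plan.py 458.8,69.8,64,91.2 458.8,69.8,-32.5,91.2
```

```text
px [266.  29.] 4357 xy [431.  177.4] wh [53.6 40.2] a 1.2 z 29.9 bgr [ 85. 191. 237.]
px [305. 184.] 2500 xy [458.6  70.7] wh [51.1 28.7] a 1.1 z 29.7 bgr [117.  67.  41.]
t 26.4 pose [470.9  56.3  61.7] yaw 91.2 F [0.2 0.4 0.9]
(458.8, 69.8, 64.0, 91.2) -> [ 0.069 -0.059 -0.012] 0.0
(458.8, 69.8, -32.5, 91.2) -> [ 0.069 -0.059  0.471] 0.0
```

Call:
carry_out([
  [[0.073,-0.06,0.05],0],
  [[0.073,-0.06,0.2],0],
  [[0.073,-0.06,0.33],0],
  [[0.073,-0.06,0.42],0],
  [[0.073,-0.06,0.465],0],
  [[0.073,-0.06,0.471],0],
  [[0.073,-0.06,0.471],0],
])

```text
time_s: 27.1
ee_pos: [0.4588, 0.0706, -0.0319]
eef_rot: [3.141, -0.0, 1.591]
force: [0.5, -0.7, -0.5]
grip_width: 0.0938
grip_force: 0.0
```

Call:
carry_out([
  [[0,0,0],0],
  [[0,0,0],0],
  [[0,0,0],0],
  [[0,0,0],0],
  [[0,0,0],0],
  [[0,0,0],0],
  [[0,0,0],0],
  [[0,0,0],0],
  [[0,0,0],0],
  [[0,0,-0.2],0],
  [[0,0,-0.45],0],
  [[0,0,-0.5],0],
], hand=1, force=30)

```text
time_s: 28.3
ee_pos: [0.4604, 0.0711, 0.0722]
eef_rot: [3.135, -0.0, 1.592]
force: [-0.1, -0.7, -2.4]
grip_width: 0.0519
grip_force: 30.0
```

```bash
python3 plan.py 530,-70,72,73.4 597,-210,80,73.4
```

```text
t 28.3 pose [460.4  71.1  72.2] yaw 91.2 F [-0.1 -0.7 -2.4]
(530.0, -70.0, 72.0, 73.4) -> [-0.713  0.333  0.001] 0.0495
(597.0, -210.0, 80.0, 73.4) -> [-1.42   0.654 -0.039] 0.0495
```

Call:
carry_out([
  [[-0.713,0.333,0],0.0495],
  [[-0.713,0.333,0],0.0495],
  [[-0.713,0.333,0],0.0495],
  [[-0.713,0.333,0],0.0495],
  [[-0.713,0.333,0],0.0495],
  [[-0.713,0.333,0],0.0495],
])

```text
time_s: 28.9
ee_pos: [0.527, -0.0694, 0.0671]
eef_rot: [-3.14, -0.0, 1.281]
force: [0.4, 0.1, -1.7]
grip_width: 0.0517
grip_force: 30.0
```

Call:
carry_out([
  [[-0.575,0.521,-0.05],0],
  [[-0.575,0.521,-0.05],0],
  [[-0.575,0.521,-0.05],0],
  [[-0.575,0.521,-0.05],0],
  [[-0.575,0.521,-0.05],0],
  [[-0.575,0.521,-0.05],0],
  [[-0.575,0.521,-0.05],0],
])

```text
time_s: 29.6
ee_pos: [0.5946, -0.2084, 0.078]
eef_rot: [-3.141, -0.0, 1.283]
force: [-0.1, -0.7, -1.3]
grip_width: 0.0516
grip_force: 30.0
```

Run:
```python
from h import *
w,d,c=comps(mn=300); o=ctrl.get_obs(); t=tool(o,c)*1000
print(o["ee_pos"],o["eef_rot"])
y=(w[...,0]>w[...,2].astype(int)+30)&(d>0)&(t[...,2]>-70)&(t[...,2]<-30)&(abs(t[...,0])<25)
p=t[y];zt=np.percentile(p[:,2],15);p=p[abs(p[:,2]-zt)<2.5];print("blue top",zt,np.round(np.percentile(p,[2,50,98],axis=0),1),len(p))
y=(w[...,2]>120)&(w[...,1]>120)&(w[...,0]<120)&(d>0)&(c[...,2]>.03)&(c[...,2]<.04)&(t[...,0]>30)
p=c[y][:,:2]*1000; print("yellow",len(p),cv2.minAreaRect(p.astype(np.float32)))
cv2.imwrite("pics/a6.png",w)
```

```text
px [529.  43.] 533 xy [ 775.1 -140.1] wh [53.3 15.2] a 89.6 z 37.5 bgr [89. 95. 93.]
px [591.  33.] 2759 xy [ 816.3 -151.2] wh [52.3 21.6] a 55.7 z 34.9 bgr [109. 117. 113.]
px [324.  48.] 1065 xy [630.3 -98. ] wh [11.6 35.7] a 73.6 z 27.7 bgr [246. 247. 244.]
px [325.  78.] 2390 xy [ 624.8 -119.8] wh [23.8 51. ] a 72.4 z 35.7 bgr [ 98. 247. 247.]
px [324. 145.] 852 xy [ 609.3 -169.4] wh [11.1 35.2] a 73.4 z 27.7 bgr [247. 247. 247.]
px [ 79. 362.] 412 xy [ 328.4 -300.2] wh [35.3 15.9] a 71.7 z 29.9 bgr [ 55.  68. 247.]
px [261. 369.] 1738 xy [ 492.1 -357.5] wh [47.9 45.2] a 60.1 z 30.5 bgr [247. 247. 247.]
[ 0.59465737 -0.20865098  0.07807516] [-3.14151932e+00 -7.12576248e-05  1.28257441e+00]
blue top -62.25134381365078 [[-12.4 -23.7 -63. ]
 [  1.6  -0.1 -61.7]
 [ 14.1  23.9 -60.1]] 4910
yellow 2333 ((710.6652221679688, -140.3621826171875), (26.195890426635742, 228.6869659423828), 76.66523742675781)
```

View pics/a6.png

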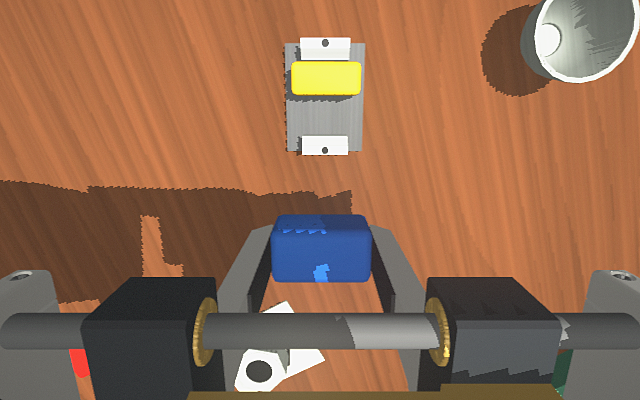

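Yellow stands upright in the slot at (325,78), tight towards the far jaw. Blue is held centred at (320,248). I'll hover over the near half of the slot.

Call:
carry_out([
  [[0.328,0.014,0],0],
  [[0.328,0.014,0],0],
  [[0.328,0.014,0.1],0],
  [[0.328,0.014,0.2],0],
  [[0.328,0.014,0.3],0],
  [[0.328,0.014,0.34],0],
  [[0.328,0.014,0.34],0],
  [[0.328,0.014,0.34],0],
])

```text
time_s: 30.45
ee_pos: [0.6167, -0.1481, 0.0108]
eef_rot: [3.14, -0.0, 1.281]
force: [0.1, -0.5, -1.5]
grip_width: 0.0519
grip_force: 30.0
```

Run:
```python
from h import *
w,d,c=comps(mn=200,zl=.024,zh=.038); o=ctrl.get_obs(); t=tool(o,c)*1000
print(o["ee_pos"],o["eef_rot"])
for n,(lo,hi) in dict(blue=(.065,.078),yellow=(.033,.038),jaw=(.026,.030)).items():
    y=(c[...,2]>lo)&(c[...,2]<hi)&(d>0)&(abs(t[...,1])<22)&(abs(t[...,0])<60)
    p=t[y]
    if n=="jaw":
        for s in (p[p[:,0]>10],p[p[:,0]<-20]): print(n,len(s),len(s) and np.round(np.percentile(s[abs(s[:,1])<15],[1,50,99],axis=0),1))
    else: print(n,len(p),np.round(np.percentile(p,[1,50,99],axis=0),1))
```

```text
px [535.  23.] 776 xy [760.2 -68.8] wh [22.4  2.9] a 87.1 z 35.1 bgr [66. 66. 66.]
px [575. 125.] 958 xy [ 777.6 -132.1] wh [56.  17.9] a 70.2 z 35.4 bgr [88. 95. 93.]
px [318. 143.] 1173 xy [630.5 -97.5] wh [11.3 35.8] a 74.2 z 28.0 bgr [247. 247. 247.]
px [623. 171.] 642 xy [ 798.  -166.5] wh [ 4.4 23.1] a 88.1 z 33.7 bgr [156. 168. 163.]
px [319. 182.] 3512 xy [ 624.8 -119.4] wh [23.5 51.1] a 73.4 z 35.8 bgr [ 82. 247. 247.]
[ 0.61683481 -0.14820195  0.01109059] [3.13993293e+00 1.59497610e-06 1.28097572e+00]
blue 4867 [[-12.9 -21.5 -63.1]
 [  3.2  -0.1 -61.7]
 [ 15.3  21.5 -54.8]]
yellow 2828 [[ 18.2 -21.5 -26.3]
 [ 30.5  -0.2 -24.8]
 [ 41.   21.5 -22.2]]
jaw 1023 [[ 41.5 -14.5 -18.6]
 [ 53.1  -0.2 -16.9]
 [ 57.8  14.6 -15. ]]
jaw 0 0
```

Call:
carry_out([
  [[0.006,0,0],0],
  [[0.006,0,0.02],0],
  [[0.006,0,0.035],0],
  [[0.006,0,0.045],0],
  [[0.006,0,0.055],0],
  [[0.006,0,0.065],0],
  [[0.006,0,0.075],0],
  [[0.006,0,0.075],0],
])

```text
time_s: 31.3
ee_pos: [0.6164, -0.147, -0.0055]
eef_rot: [-3.141, 0.0, 1.281]
force: [0.2, -0.1, -1.9]
grip_width: 0.0518
grip_force: 30.0
```

Call:
carry_out([
  [[0,0,0.01],0],
  [[0,0,0.02],0],
  [[0,0,0.03],0],
  [[0,0,0.04],0],
  [[0,0,0.04],0],
])

```text
time_s: 31.8
ee_pos: [0.6164, -0.147, -0.0135]
eef_rot: [-3.141, -0.0, 1.281]
force: [-0.7, 0.3, -2.2]
grip_width: 0.0522
grip_force: 30.0
```

No resistance; bottom at about 18 mm, so already past the bevel region.

Call:
carry_out([
  [[0,0,0.01],0],
  [[0,0,0.02],0],
  [[0,0,0.03],0],
  [[0,0,0.04],0],
  [[0,0,0.04],0],
])

```text
time_s: 32.3
ee_pos: [0.6164, -0.1469, -0.0215]
eef_rot: [-3.141, -0.0, 1.281]
force: [0.2, -0.3, -3.1]
grip_width: 0.0517
grip_force: 30.0
```

Call:
carry_out([
  [[0,0,0.007],0],
  [[0,0,0.014],0],
  [[0,0,0.02],0],
  [[0,0,0.02],0],
])

```text
time_s: 32.7
ee_pos: [0.6165, -0.147, -0.0254]
eef_rot: [-3.141, -0.0, 1.281]
force: [0.6, -0.3, -2.9]
grip_width: 0.0518
grip_force: 30.0
```

Call:
carry_out([
  [[0,0,0],0],
  [[0,0,0],0],
  [[0,0,0],0],
  [[0,0,0],0],
  [[0,0,0],0],
  [[0,0,0],0],
  [[0,0,-0.15],0],
  [[0,0,-0.3],0],
  [[0,0,-0.46],0],
  [[0,0,-0.46],0],
  [[0,0,-0.46],0],
  [[0,0,-0.46],0],
], hand=-1)

```text
time_s: 33.9
ee_pos: [0.616, -0.1469, 0.0656]
eef_rot: [-3.14, 0.0, 1.281]
force: [0.1, 0.5, 0.2]
grip_width: 0.0939
grip_force: 0.0
```

```bash
python3 - <<'E'
from h import *
w,d,c=comps(mn=300,zl=.031,zh=.042)
cv2.imwrite("pics/a7.png",w)
E
python3 plan.py 530,10,64,73.4 431,183.3,64,73.4
```

```text
px [490.  29.] 504 xy [760.  -61.4] wh [36.6  2.1] a 89.6 z 39.8 bgr [66. 66. 67.]
px [525. 121.] 377 xy [ 776.1 -132.3] wh [56.6 16.6] a 72.5 z 39.7 bgr [88. 95. 94.]
px [590. 127.] 1559 xy [ 809.7 -143.8] wh [58.8 40.4] a 67.7 z 39.5 bgr [103. 111. 108.]
px [321. 167.] 2083 xy [ 624.8 -119. ] wh [22.8 51.2] a 73.9 z 35.5 bgr [ 83. 247. 247.]
px [321. 203.] 2433 xy [ 616.7 -146.3] wh [29.2 51.1] a 73.5 z 35.5 bgr [163. 102.  75.]
t 33.95 pose [ 616.  -146.8   65.5] yaw 73.4 F [-0.2 -0.8 -0.2]
(530.0, 10.0, 64.0, 73.4) -> [ 0.628 -0.636  0.008] -0.0
(431.0, 183.3, 64.0, 73.4) -> [ 1.317 -1.358  0.008] -0.0
```

View pics/a7.png

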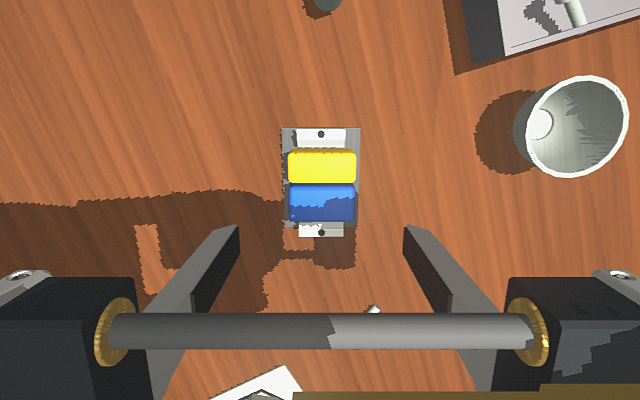

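Both packers are seated side by side, yellow at (321,167) and blue at (321,203), with level tops at 35.5 mm. The gland nut is last.

Call:
carry_out([
  [[0.66,-0.68,0],0],
  [[0.66,-0.68,0],0],
  [[0.66,-0.68,0],0],
  [[0.66,-0.68,0],0],
  [[0.66,-0.68,0],0],
  [[0.66,-0.68,0],0],
])

```text
time_s: 34.55
ee_pos: [0.5238, 0.0187, 0.0665]
eef_rot: [-3.141, 0.0, 1.282]
force: [-0.3, 0.2, -0.6]
grip_width: 0.0943
grip_force: 0.0
```

Call:
carry_out([
  [[0.657,-0.678,0],0],
  [[0.657,-0.678,0],0],
  [[0.657,-0.678,0],0],
  [[0.657,-0.678,0],0],
  [[0.657,-0.678,0],0],
  [[0.657,-0.678,0],0],
])

```text
time_s: 35.15
ee_pos: [0.4322, 0.1827, 0.0666]
eef_rot: [-3.142, 0.0, 1.281]
force: [0.8, -0.0, 0.1]
grip_width: 0.094
grip_force: 0.0
```

```bash
python3 - <<'E'
from h import *
w,d,c=comps(mn=400,zl=.024)
E
python3 plan.py 431,183.3,64,73.4 431,183.3,-33,73.4
```

```text
px [318. 199.] 3488 xy [430.9 184.2] wh [52.9 53.1] a 28.0 z 30.0 bgr [ 63. 126. 167.]
t 35.2 pose [432.4 182.2  66.6] yaw 73.3 F [ 0.2 -0.7  0.8]
(431.0, 183.3, 64.0, 73.4) -> [ 0.003 -0.008  0.013] -0.0002
(431.0, 183.3, -33.0, 73.4) -> [ 0.003 -0.008  0.498] -0.0002
```

Call:
carry_out([
  [[0.005,-0.008,0.1],0],
  [[0.005,-0.008,0.25],0],
  [[0.005,-0.008,0.38],0],
  [[0.005,-0.008,0.46],0],
  [[0.005,-0.008,0.495],0],
  [[0.005,-0.008,0.5],0],
  [[0.005,-0.008,0.5],0],
])

```text
time_s: 35.9
ee_pos: [0.4311, 0.184, -0.0327]
eef_rot: [3.141, -0.0, 1.28]
force: [-0.2, -0.4, -0.2]
grip_width: 0.0941
grip_force: 0.0
```

Call:
carry_out([
  [[0,0,0],0],
  [[0,0,0],0],
  [[0,0,0],0],
  [[0,0,0],0],
  [[0,0,0],0],
  [[0,0,0],0],
  [[0,0,0],0],
  [[0,0,0],0],
  [[0,0,-0.1],0],
  [[0,0,-0.25],0],
  [[0,0,-0.4],0],
  [[0,0,-0.4],0],
], hand=1, force=40)

```text
time_s: 37.1
ee_pos: [0.4321, 0.1851, 0.0498]
eef_rot: [3.137, -0.003, 1.281]
force: [0.6, -0.4, -2.1]
grip_width: 0.0534
grip_force: 40.0
```

```bash
python3 plan.py 611.3,126.5,50,73.4 611.3,126.5,-28,73.4
```

```text
t 37.1 pose [432.1 185.1  49.8] yaw 73.4 F [ 0.6 -0.4 -2.1]
(611.3, 126.5, 50.0, 73.4) -> [-0.024  0.942 -0.001] -0.0
(611.3, 126.5, -28.0, 73.4) -> [-0.024  0.942  0.389] -0.0
```

Call:
carry_out([
  [[-0.024,0.942,0],0],
  [[-0.024,0.942,0],0],
  [[-0.024,0.942,0],0],
  [[-0.024,0.942,0],0],
  [[-0.024,0.942,0],0],
  [[-0.024,0.942,0],0],
  [[-0.024,0.942,0],0],
])

```text
time_s: 37.8
ee_pos: [0.6084, 0.1263, 0.0457]
eef_rot: [-3.14, 0.001, 1.281]
force: [-0.1, 0.5, -3.1]
grip_width: 0.0534
grip_force: 40.0
```

```bash
python3 plan.py 611.3,126.5,-28.2,73.4
python3 - <<'E'
from h import *
w,d,c=comps(mn=1000,zl=.003,zh=.0065)
E
```

```text
t 37.8 pose [608.4 126.3  45.7] yaw 73.4 F [-0.1  0.5 -3.1]
(611.3, 126.5, -28.2, 73.4) -> [0.005 0.014 0.37 ] 0.0
px [607. 172.] 4761 xy [824.9  77.1] wh [63.8 91.2] a 0.0 z 4.6 bgr [191. 191. 195.]
px [324. 180.] 7217 xy [613.4 132.5] wh [ 67.8 100.1] a 68.0 z 4.6 bgr [247. 247. 247.]
```

Call:
carry_out([
  [[0.005,0.014,0.1],0],
  [[0.005,0.014,0.2],0],
  [[0.005,0.014,0.28],0],
  [[0.005,0.014,0.33],0],
  [[0.005,0.014,0.355],0],
  [[0.005,0.014,0.368],0],
  [[0.005,0.014,0.368],0],
])

```text
time_s: 38.55
ee_pos: [0.6127, 0.1262, -0.0265]
eef_rot: [3.141, -0.0, 1.281]
force: [-0.3, 0.1, -2.1]
grip_width: 0.0535
grip_force: 40.0
```

Call:
carry_out([
  [[0,0,0],0],
  [[0,0,0],0],
  [[0,0,0],0],
  [[0,0,0],0],
  [[0,0,0],0],
  [[0,0,0],0],
  [[0,0,-0.15],0],
  [[0,0,-0.3],0],
  [[0,0,-0.5],0],
  [[0,0,-0.5],0],
  [[0,0,-0.5],0],
], hand=-1)

```text
time_s: 39.65
ee_pos: [0.6128, 0.1262, 0.0738]
eef_rot: [3.14, -0.001, 1.281]
force: [0.7, -0.7, -1.1]
grip_width: 0.0942
grip_force: 0.0
```

Call:
carry_out([
  [[0,-0.5,-0.5],0],
  [[0,-1,-0.5],0],
  [[0,-1,-0.5],0],
  [[0,-1,-0.5],0],
  [[0,-1,-0.5],0],
  [[0,-1,-0.5],0],
  [[0,-1,-0.5],0],
])

```text
time_s: 40.35
ee_pos: [0.4208, 0.1833, 0.1726]
eef_rot: [-3.141, 0.0, 1.281]
force: [-0.3, -0.0, -0.1]
grip_width: 0.0939
grip_force: 0.0
```

Run:
```python
from h import *
w,d,c=comps("top",mn=60,zl=.022,zh=.045)
cv2.imwrite("pics/end.png",w)
```

```text
px [318.  27.] 824 xy [842.9  29.9] wh [151.3 211.6] a 0.5 z 41.5 bgr [77. 79. 83.]
px [552.  77.] 1233 xy [ 788.9 -499.5] wh [139.8 102. ] a 17.3 z 29.6 bgr [ 86. 108.  73.]
px [228.  54.] 108 xy [824.4 251.5] wh [21.8 54.6] a 25.8 z 40.5 bgr [ 99.5 102.5 106.5]
px [135.  59.] 910 xy [819.6 477.6] wh [91.3 59.4] a 66.9 z 34.0 bgr [48. 59. 74.]
px [399.  54.] 230 xy [ 809.8 -143.5] wh [59.3 41.5] a 70.1 z 40.6 bgr [108.  117.5 124. ]
px [361.  55.] 60 xy [817.4 -53.6] wh [12.4  5.9] a 37.1 z 34.3 bgr [187.5 198.5 195. ]
px [295.  69.] 86 xy [785.4  86. ] wh [14.9 24.7] a 15.1 z 29.9 bgr [201.  210.5 211. ]
px [322.  79.] 384 xy [760.4  29.5] wh [  2.9 217.9] a 0.1 z 41.2 bgr [ 91.  98. 108.]
px [335. 120.] 91 xy [665.2  -0. ] wh [21.3 20.4] a 0.3 z 31.1 bgr [228. 239. 238.]
px [378. 135.] 86 xy [630.1 -97.5] wh [10.3 35.4] a 73.6 z 26.9 bgr [228.5 233.5 234. ]
px [397. 140.] 660 xy [ 620.1 -135. ] wh [54.7 50.8] a 73.5 z 35.1 bgr [208.  173.5 170. ]
px [279. 142.] 447 xy [613.8 125.5] wh [52.1 50.9] a 24.4 z 33.3 bgr [145. 228. 255.]
px [598. 180.] 667 xy [ 521.2 -600.5] wh [136.1  87.1] a 63.5 z 24.9 bgr [206. 228. 231.]
px [496. 198.] 408 xy [ 488.5 -355.1] wh [44.5 49.2] a 0.2 z 29.9 bgr [234. 244. 243.]
px [ 19. 271.] 670 xy [319.1 702. ] wh [199.7   9.2] a 5.7 z 39.8 bgr [29.  34.5 85. ]
px [469. 266.] 461 xy [ 340.5 -292.6] wh [51.4 39. ] a 9.9 z 29.4 bgr [ 89. 100. 255.]
px [332. 386.] 236 xy [88.3 -0.2] wh [22.1 85.9] a 0.7 z 40.8 bgr [59.  79.5 82.5]
```

View pics/end.png

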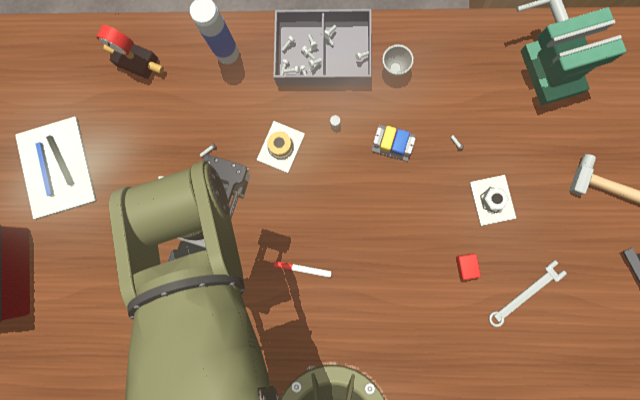

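The gland nut at (279,142), the lock nut at (496,198) and both packers at (397,140) are in place. Red at (469,266) has not moved, and the arm is clear. The V-block is hidden by the arm here, but it measured on target after its release.

```bash
python3 -c "
from station import ctrl
print(ctrl.hand_in())"
```

```text
the job is handed in; nothing more can be done
None
```

The job is handed in, with no verdict returned: by the camera, both nuts and the V-block stand upright within about 3 mm of their pad centres, the yellow and blue packers sit level on the gauge floor, and the red packer is where it started.

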